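# File a slide case into a sprung, packed row

### The job

Take the blue slide case by its yellow fin out of the wooden stand and file it in the grey rack, on the black sprung plate's side of the green case and directly next to it: work its thin lower edge into the seam there and nudge the row apart against the spring. Ease it down until you feel the rack floor, lean on it there with about 10 N for half a second to settle it, never pushing with more than 25 N, and let go, with every case upright and on the floor; do not disturb the beaker and bottles.

Things in the scene. Friction and masses are not known exactly. Their poses are not given: they have to be found in the camera images.
- rack: fixed grey filing rack, 112 (x) x 200 (y) mm, floor 6 mm thick; origin: centre of its underside; y along the row. End wall, 78 mm high, at -y (inner face y = -92 mm): the row of four 26 mm cases starts there. Sprung plate on the row's +y side; fixed spring housing, 61 mm high, at y = 74 to 100 mm. Lips at -x and +x, 20 mm high over the underside, 102 mm apart, for the 90 mm long cases
- plate (a joint): slide of the black sprung plate (94 x 10 x 78 mm high) along the rack's y, in m: about 0 with four cases in the row, grows as the row is pushed apart towards +y, stop at 0.048. Its spring presses the row together with 4 N at 0 and 80 N per m more (plus the cases' floor friction), so the row closes again if let go; cases on the end-wall side of the seam cannot give way
- case_green: slide case on edge in the rack, green; it may be first, second or third from the fixed end wall: 90 (x) x 26 (y) x 80 mm tall, about 0.13 kg. Sides vertical up to 70 mm; above, each broad side tapers in by 6 mm over 10 mm to a 14 mm wide flat top, so two touching cases leave a V groove 12 mm wide, 10 mm deep over their seam. Origin: centre of its underside; y as the rack's y
- case_a: slide case on edge in the rack, white; place in the row varies: 90 (x) x 26 (y) x 80 mm tall, about 0.13 kg. Sides vertical up to 70 mm; above, each broad side tapers in by 6 mm over 10 mm to a 14 mm wide flat top, so two touching cases leave a V groove 12 mm wide, 10 mm deep over their seam. Origin: centre of its underside; y as the rack's y
- case_b: slide case on edge in the rack, white; place in the row varies: 90 (x) x 26 (y) x 80 mm tall, about 0.13 kg. Sides vertical up to 70 mm; above, each broad side tapers in by 6 mm over 10 mm to a 14 mm wide flat top, so two touching cases leave a V groove 12 mm wide, 10 mm deep over their seam. Origin: centre of its underside; y as the rack's y
- case_c: slide case on edge in the rack, white; always nearest the sprung plate: 90 (x) x 26 (y) x 80 mm tall, about 0.13 kg. Sides vertical up to 70 mm; above, each broad side tapers in by 6 mm over 10 mm to a 14 mm wide flat top, so two touching cases leave a V groove 12 mm wide, 10 mm deep over their seam. Origin: centre of its underside; y as the rack's y
- stand: fixed open wooden stand that holds the blue case upright, 104 x 42 x 34 mm high, walls and floor 5 mm; origin: centre of its underside. Its pocket is 3 mm wider than the case on each broad side and 2 mm at each end; lift straight up
- new_case: blue slide case, upright in the stand: 90 (x) x 26 (y) x 85 mm tall plus a yellow fin on top, 0.17 kg. Origin: centre of its underside. Its lower edge is a wedge, 3 mm wide at the bottom, widening evenly to 26 mm at 32 mm up. Either way round is fine. The squeeze of the row can hold it up, so feel for the floor. Straight down at the seam jams: it must shift 13 mm to the plate as it enters
- fin (a point): grip point in the yellow fin of the blue case, 109 mm above the case's underside; the fin is 50 (case x) x 12 (case y) mm and reaches from 85 to 127 mm above the underside. Cases and rack are smooth plastic with low friction; the rack floor is hard, so once the case bottoms a tenth of a millimetre changes the push by newtons: approach it slowly
- amber_bottle: amber glass bottle, 64 mm diameter, 150 mm tall, bystander; origin: centre of its underside
- beaker: glass beaker, 70 mm diameter, 85 mm tall, bystander; origin: centre of its underside
- wash_bottle: white wash bottle with red cap, 60 mm diameter, 185 mm tall, bystander; origin: centre of its underside

How it is judged:
By the outcome, as a careful person would: the job done as asked, in the order asked, and still so for the second after the job is handed in, with the robot touching nothing.
It also fails if it takes over 64 s, if anything falls off the work surface, if the arm or the gripper's body presses on something with over 40 N, if the wrist force passes 120 N, or if a joint passes its speed limit or range.

### The arm

A 7-joint arm with a two-finger parallel gripper is mounted at the origin on the work surface. World frame = base frame: x ahead of the robot, y to its left, z up, the work surface at z = 0. Lengths are in m, angles in rad, forces in N, time in s.
With the tool pointing down it reaches from about 0.425 to 0.975 m from the base axis. Payload 16.7 kg.
Tool frame: the origin (TCP) lies on the centre line of the jaws, within the pads' length; the fingertips stand 22 mm ahead of it and the grasp point (between the pads) lies 3 mm ahead of it; y points along the fingers, z is the direction in which the jaws open and shut, and the axes are right-handed (so a half turn about y gives the same grasp; the last joint's range is limited). The gripper opens to 85 mm and grips with 20 to 120 N. Pads are 22 mm wide; open, the fingers measure 114 mm over their backs; the gripper's body (76 mm by 85 mm) begins 54 mm behind the grasp point. The pads swing forward as they close: fully open they stand 13 mm farther back than shut.
Start: joints at [1.079, 0.426, 0.074, 1.606, -0.034, 1.111, -0.067], TCP at [0.227, -0.636, 0.215] pointing down, gripper open.
Joint ranges: [-2.85, 2.85], [-0.5, 2.14], [-1.23, 1.37], [0.21, 2.46], [-1.02, 4.16], [0.16, 2.05], [-2.73, 2.73]. Speed limits (rad/s): [1.89, 1.89, 2.39, 2.39, 3.01, 3.01, 3.01].

### API

Orientations are given as a 3x3 rotation matrix whose columns are the frame's x, y, z axes.
In Python, from bench import movep, move_linear, goto_joints, open_jaws, grab, hold, solve_ik, capture, camera_info, Unreachable, close_job, spot_in, trace, place_of, read_clock, read_q, read_joint_vel, read_tau, read_tcp_pos, read_orientation, read_contact_force, read_moment, read_gripper_width gives the robot as it stands. The module is installed in compiled form; this text tells all that it offers. Calls block until the motion is done:
- movep(position, orientation): joint-space move of the TCP to a pose.
- move_linear(position, rate=0.15, frame=None, contact_N=None): straight line of the TCP; frame=None keeps the orientation; rate is the mean speed in m/s. With contact_N (N) it stops when the force on the tool has changed by that much, and returns True; else False.
- goto_joints(angles): joint-space move.
- open_jaws() and grab(grip_force=None): open the fingers fully, or close them until they stop; grip_force is the grip in N (None keeps the last).
- hold(seconds).
- solve_ik(position, orientation): joint angles nearest the present ones, or None.
- capture(name): name is "scene" or "top" or "wrist"; returns the picture (384x512x3 uint8, blue, green, red); there is no depth.
- camera_info(name): a dict with "intrinsics" (3x3 intrinsics, pixels), "xyz" and "attitude" of the camera in the world; the wrist camera has in their place "tool_from_camera" (4x4, takes a point from camera to tool coordinates, whose origin is the TCP and whose axes are the tool frame's). Camera axes: x right, y up, looking along -z (the intrinsics and any distortion apply to the point x, -y, -z); pixel columns grow to the right and rows downward; lengths in m; the calibration is good to about 2 mm. The wrist camera is an equidistant fisheye: a pixel r from the principal point sees the ray r / f radians off the axis. A picture is of the moment at which its call begins: read the wrist's pose just before it. camera_info takes no time and is no camera call.
A pose or a line that the arm cannot do raises Unreachable and nothing moves.
- close_job(): hands the job in, once; it reports no verdict.
Trained networks look in the newest picture that a camera, given by its name, has taken for a name from the list of things; names that differ only in an ending like _2 or _b are one class to them, and where a whole thing is asked for, a point or a joint stands for the part that bears it (a point fixed in the world has none). Each returns a list of dicts, best first, with "score" (0 to 1); they miss things now and then, are a little off and sometimes report something else, mostly with a low value. They report only what shows in the picture. A call takes as long as a camera call.
- spot_in(camera, name): "rect" ([centre column, centre row, width, height] in pixels, round what is visible of it).
- trace(camera, name): "pixels" (384x512 bool, what is visible of it) and "rect" ([centre column, centre row, width, height] in pixels, round what is visible of it).
- place_of(camera, name): "pixel" ([column, row] in pixels: a listed point, or the origin of a listed thing).
Readings, each from a call of its own:
- read_clock(): time.
- read_q(): joint angles.
- read_joint_vel(): joint speeds.
- read_tau(): joint torques, N m.
- read_tcp_pos(): TCP position.
- read_orientation(): TCP orientation.
- read_contact_force(): force on the tool from outside, world axes, zero at the start.
- read_moment(): the same for the moment, N m.
- read_gripper_width(): opening from 0.0 (shut) to 1.0 (fully open).
Only numpy, scipy, OpenCV 4.12 (cv2) and the standard library are available. Lean on these libraries where they do the work, as an engineer would, in place of code of your own. Each camera call takes 0.05 s, during which the arm holds its last target.

## Working session

There is one attempt and no reset: what is moved stays moved. The work goes in short steps, each a Python script; the robot and the scene stay as the last script left them, time stands still between calls to the robot, and variables do not carry over. Pictures are saved under pics/ and viewed, and the job is handed in when it is done.

```bash
mkdir -p pics; ls
python3 - <<'E'
from bench import *
import cv2,numpy as np
for n in ["scene","top","wrist"]:
    im=capture(n); cv2.imwrite(f"pics/{n}0.png",im); print(n,camera_info(n))
    for t in ["rack","plate","case_green","case_a","stand","new_case","fin","amber_bottle","beaker","wash_bottle"]:
        r=spot_in(n,t)
        print(t,[( [int(v) for v in d['rect']],round(d['score'],2)) for d in r[:4]])
print(read_clock(),read_tcp_pos(),read_orientation(),read_gripper_width())
E
```

```text
pics
scene {'intrinsics': array([[470.42394321,   0.        , 255.33533583],
       [  0.        , 470.42394321, 194.78748842],
       [  0.        ,   0.        ,   1.        ]]), 'xyz': array([1.12833744, 0.49641053, 0.86691002]), 'attitude': array([[-0.58448154, -0.62406549,  0.51857844],
       [ 0.81124939, -0.43684974,  0.38863445],
       [-0.01599249,  0.64784611,  0.76160335]])}
rack [([182, 153, 90, 68], 0.66)]
plate [([207, 152, 54, 46], 0.83), ([305, 203, 25, 48], 0.46)]
case_green [([158, 143, 24, 48], 0.61), ([161, 229, 40, 63], 0.55)]
case_a [([173, 148, 21, 44], 0.97), ([162, 144, 25, 44], 0.76), ([183, 149, 22, 48], 0.66)]
stand [([305, 221, 30, 35], 0.67), ([174, 148, 20, 41], 0.36)]
new_case [([310, 202, 21, 53], 0.62), ([183, 149, 22, 45], 0.56), ([173, 146, 19, 44], 0.35)]
fin []
amber_bottle [([204, 152, 52, 45], 0.69), ([263, 240, 27, 59], 0.63)]
beaker [([387, 271, 39, 49], 0.7), ([174, 148, 20, 43], 0.24)]
wash_bottle [([162, 230, 44, 60], 0.57)]
top {'intrinsics': array([[364.11847134,   0.        , 254.2421594 ],
       [  0.        , 364.11847134, 197.1787
[... 969 characters left out ...]
        ]]), 'tool_from_camera': array([[-4.34354144e-04, -9.60595177e-01, -2.77950926e-01,
        -7.00436636e-02],
       [ 7.48570326e-04,  2.77950562e-01, -9.60595089e-01,
        -1.59281243e-01],
       [ 9.99999625e-01, -6.25304273e-04,  5.98344066e-04,
         1.00950928e-04],
       [ 0.00000000e+00,  0.00000000e+00,  0.00000000e+00,
         1.00000000e+00]])}
rack []
plate []
case_green []
case_a []
stand []
new_case []
fin []
amber_bottle []
beaker []
wash_bottle []
1.65 [ 0.22683621 -0.63572322  0.21519275] [[-9.41864323e-01  2.30399892e-05  3.35993448e-01]
 [-3.35993447e-01  2.88891923e-05 -9.41864323e-01]
 [-3.14071232e-05 -9.99999999e-01 -1.94684142e-05]] 0.9988269776604607
```

View pictures.

Run:
```python
import cv2,numpy as np
a=cv2.imread("pics/scene0.png");b=cv2.imread("pics/top0.png")
cv2.imwrite("pics/crop_top.png",cv2.resize(b[110:270,110:410],(800,427),interpolation=cv2.INTER_CUBIC))
cv2.imwrite("pics/crop_scene.png",cv2.resize(a[100:310,120:420],(800,560),interpolation=cv2.INTER_CUBIC))
```

```text
(no output)
```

View pics/crop_top.png

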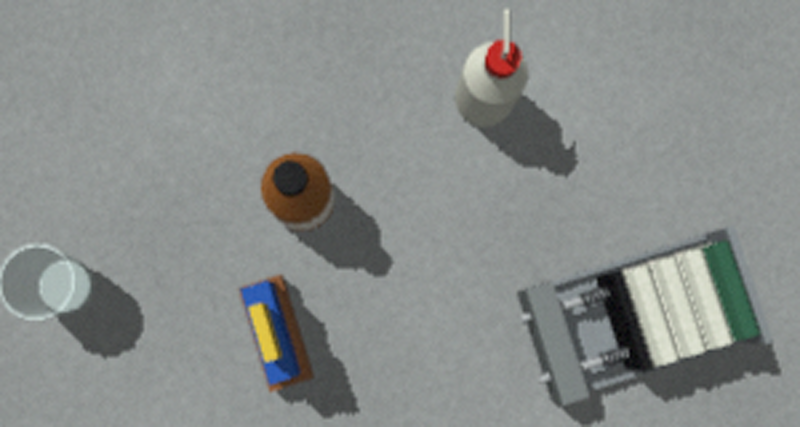

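View pics/crop_scene.png

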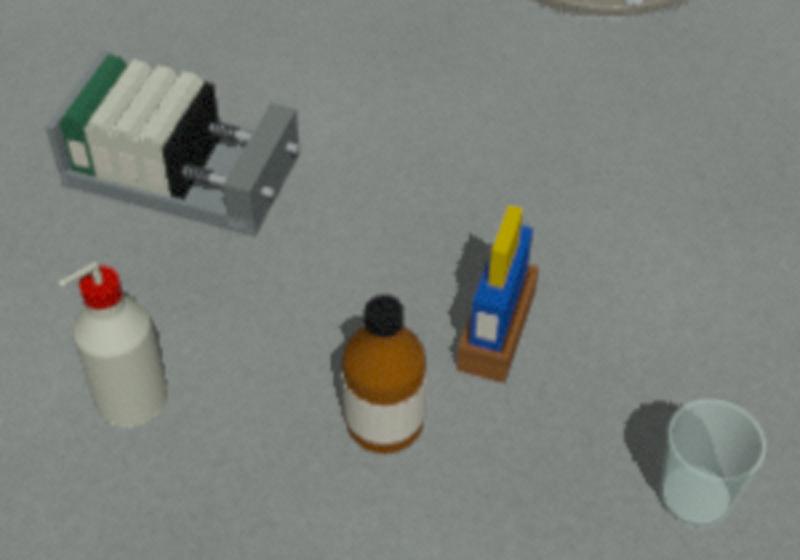

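```bash
cat > vis.py <<'E'
import cv2,numpy as np
from scipy.optimize import minimize
from bench import camera_info
S=4
def projpin(info,P):
    R=np.array(info['attitude']);t=np.array(info['xyz']);K=np.array(info['intrinsics'])
    c=(P-t)@R; d=-c[:,2]
    return np.c_[K[0,0]*c[:,0]/d+K[0,2], -K[1,1]*c[:,1]/d+K[1,2]]
def box(x0,x1,y0,y1,z0,z1):
    return np.array([[x,y,z] for x in(x0,x1) for y in(y0,y1) for z in(z0,z1)],float)
def place(P,p,z=0):
    c,s=np.cos(p[2]),np.sin(p[2]);R=np.array([[c,-s,0],[s,c,0],[0,0,1]])
    return P@R.T+np.array([p[0],p[1],z])
def case(yc,z0=6e-3):
    return np.vstack([box(-.045,.045,yc-.013,yc+.013,z0,z0+.07),box(-.045,.045,yc-.007,yc+.007,z0,z0+.08)])
def rack_objs(gi=0,plate=0.,ys=None):
    if ys is None: ys=[-.092+.013+.026*i for i in range(4)]
    o=[(case(y),1 if i==gi else 2) for i,y in enumerate(ys)]
    o.append((box(-.047,.047,.012+plate,.022+plate,.006,.084),3))
    o+= [(box(-.056,-.051,-.1,.1,0,.02),0),(box(.051,.056,-.1,.1,0,.02),0),(box(-.056,.056,.074,.1,0,.061),0)]
    return o
def render(objs,p,proj,z=0,roi=None):
    x0,y0,w,h=roi
    im=np.zeros((h*S,w*S),np.uint8)
    for P,l in objs:
        uv=(proj(place(P,p,z))-[x0,y0]+.5)*S-.5
        cv2.fillConvexPoly(im,cv2.convexHull(np.round(uv*16).astype(np.int32).reshape(-1,1,2)),int(l),shift=4)
    return im
def labels_rack(im):
    b,g,r=[im[...,i].astype(int) for i in range(3)]
    L=np.zeros(im.shape[:2],np.uint8)
    L[(g>r+25)&(g>b+8)]=1
    L[(r>140)&(b>120)]=2
    L[(r<40)&(g<40)&(b<40)]=3
    return L
def labels_fin(im):
    b,g,r=[im[...,i].astype(int) for i in range(3)]
    L=np.zeros(im.shape[:2],np.uint8)
    L[(r>b+70)&(g>b+60)]=1
    return L
def cost(objs,p,views,z=0,labs=(1,2)):
    c=0
    for proj,im,roi in views:
        rn=render(objs,p,proj,z,roi)
        x0,y0,w,h=roi
        for l in labs:
            m=cv2.resize((rn==l).astype(np.float32),(w,h),interpolation=cv2.INTER_AREA)
            t=(im[y0:y0+h,x0:x0+w]==l)
            c+=np.abs(m-t).sum()/max(t.sum(),1)
    return c
def fit(objs,p0,views,z=0,labs=(1,2),step=(.02,.02,.15)):
    best=None
    for s in (1,.4,.15):
        st=np.array(step)*s
        sim=np.vstack([p0]+[np.array(p0)+np.eye(3)[i]*st[i] for i in range(3)])
        r=minimize(lambda p:cost(objs,p,views,z,labs),p0,method='Nelder-Mead',options=dict(initial_simplex=sim,xatol=1e-5,fatol=1e-5,maxiter=300))
        p0=r.x
    return r.x,r.fun
def ground(info,uv,z):
    R=np.array(info['attitude']);t=np.array(info['xyz']);K=np.array(info['intrinsics'])
    d=R@np.array([(uv[0]-K[0,2])/K[0,0],-(uv[1]-K[1,2])/K[1,1],-1])
    return t+d*(z-t[2])/d[2]
E
python3 - <<'E'
from vis import *
T=cv2.imread('pics/top0.png');Sc=cv2.imread('pics/scene0.png')
it,isc=camera_info('top'),camera_info('scene')
pt=lambda P:projpin(it,P);ps=lambda P:projpin(isc,P)
f0=ground(it,(209,234),.11);print('fin rough',f0)
rb=ground(it,(353,229),.05);print('rack rough',rb)
for n,u in [('amber',(219,177)),('beaker',(124,216)),('wash',(298,130))]: print(n,ground(it,u,.1))
fin=[(box(-.025,.025,-.006,.006,.09,.132),1)]
vt=(pt,labels_fin(T),(190,200,50,70));vs=(ps,labels_fin(Sc),(290,160,40,60))
for v in ([vt],[vs],[vt,vs]):
    print('fin',min((fit(fin,[f0[0],f0[1],a],v,labs=(1,)) for a in(-.3,.3)),key=lambda r:r[1]))
vt=(pt,labels_rack(T),(310,180,100,100));vs=(ps,labels_rack(Sc),(130,110,110,90))
o=rack_objs()
for v in ([vt],[vs],[vt,vs]):
    print('rack',min((fit(o,[rb[0],rb[1],a],v) for a in(-.3,.3)),key=lambda r:r[1]))
p=fit(o,[rb[0],rb[1],.3],[vt,vs])[0]
out=[]
for im,v in((T,vt),(Sc,vs)):
    rn=render(o,p,v[0],0,v[2]);x,y,w,h=v[2]
    c=cv2.resize(im[y:y+h,x:x+w],(w*S,h*S),interpolation=cv2.INTER_CUBIC)
    for l in (1,2,3):
        k,_=cv2.findContours((rn==l).astype(np.uint8),cv2.RETR_EXTERNAL,cv2.CHAIN_APPROX_NONE);cv2.drawContours(c,k,-1,(0,0,255) if l!=2 else (255,0,255),1)
    out.append(cv2.resize(c,(390,390)))
cv2.imwrite('pics/fit1.png',np.hstack(out))
E
```

```text
fin rough [0.54392591 0.20096027 0.11      ]
rack rough [ 0.54967153 -0.15549881  0.05      ]
amber [0.6801315  0.17714974 0.1       ]
beaker [0.59014415 0.40361625 0.1       ]
wash [ 0.79311883 -0.01693315  0.1       ]
fin (array([0.54313758, 0.20021135, 0.28629103]), np.float64(0.3564618644067797))
fin (array([0.54142492, 0.19863373, 0.31589136]), np.float64(0.15426829268292683))
fin (array([0.54259697, 0.19954755, 0.31805438]), np.float64(0.5529686854071931))
rack (array([ 0.55165984, -0.14904656,  0.27205783]), np.float64(0.9428697613278795))
rack (array([ 0.55225097, -0.15044356,  0.27728126]), np.float64(0.6265500603279561))
rack (array([ 0.55274684, -0.14940841,  0.26526935]), np.float64(1.6024141806057))
```

View pics/fit1.png

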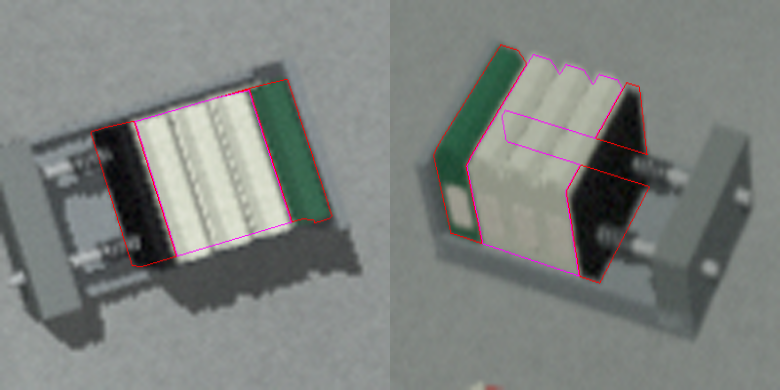

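```bash
sed -i 's/o+= \[(box(-.056,-.051,-.1,.1,0,.02),0),(box(.051/o=[(box(-.056,-.051,-.1,.1,0,.02),0)]+o\n    o+= [(box(.051/' vis.py
cat >> vis.py <<'E'
def frame(th,flip=False):
    cy=np.array([-np.sin(th),np.cos(th),0]);y=np.array([0,0,-1.])
    if flip: cy=-cy
    return np.column_stack([np.cross(y,cy),y,cy])
def projwrist(info,pos,R,P):
    M=np.array(info['tool_from_camera']);K=np.array(info['intrinsics'])
    t=(P-pos)@R; c=(t-M[:3,3])@M[:3,:3]
    v=np.c_[c[:,0],-c[:,1],-c[:,2]]
    rr=np.hypot(v[:,0],v[:,1]);a=np.arctan2(rr,v[:,2])
    return np.c_[K[0,0]*a*v[:,0]/rr+K[0,2],K[1,1]*a*v[:,1]/rr+K[1,2]]
E
python3 - <<'E'
from vis import *
from bench import *
T=cv2.imread('pics/top0.png');Sc=cv2.imread('pics/scene0.png')
it,isc=camera_info('top'),camera_info('scene')
pt=lambda P:projpin(it,P);ps=lambda P:projpin(isc,P)
vt=(pt,labels_rack(T),(310,180,100,100));vs=(ps,labels_rack(Sc),(130,110,110,90))
o=rack_objs()
p=None
for v in ([vt],[vs],[vt,vs]):
    p,f=fit(o,[.552,-.15,.27],v); print('rack',p,f)
for flip in (0,1):
  for th,x,y in((.31,.5426,.1996),(.27,.552+.06*np.sin(.27),-.15-.06*np.cos(.27))):
   for z in (.27,.12):
    print(flip,z,solve_ik([x,y,z],frame(th,flip)))
E
```

```text
rack [ 0.55282926 -0.14874191  0.27561623] 0.9385562910695666
rack [ 0.55222314 -0.15038409  0.27380435] 0.5024992162115943
rack [ 0.55257751 -0.14955952  0.27336522] 1.4722367112393064
0 0.27 [ 0.35069025  0.38682694 -1.03710536  1.71680743  0.35051842  1.24019292
  1.11047273]
0 0.12 [ 0.35417101  0.61696824 -1.09656448  1.86681994  0.63193487  1.05796127
  0.88103163]
0 0.27 [ 0.75508979  0.332267   -0.64448018  1.67265925  0.21123354  1.20731395
  1.90210673]
0 0.12 [ 0.74723097  0.49075606 -0.65281463  1.8218845   0.35967651  0.94988215
  1.77930909]
1 0.27 [ 0.2488557   0.33800192 -0.88647717  1.72161475  0.2777377   1.21430547
 -1.96890908]
1 0.12 [ 0.116081    0.47114075 -0.73673677  1.87896542  0.38755362  0.93896807
 -2.06106844]
1 0.27 [ 0.36525413  0.27437284 -0.14886973  1.69622699  0.0435816   1.17421845
 -1.09576403]
1 0.12 [ 0.35963396  0.41745752 -0.14629717  1.84595779  0.07653241  0.88358135
 -1.12366027]
```

```bash
cat >> vis.py <<'E'
def wristfit(im,info,pos,R,objs,p0,labels,labs,name,step=(.008,.008,.05)):
    pr=lambda P:projwrist(info,pos,R,P)
    uv=pr(place(np.vstack([o[0] for o in objs]),p0))
    a=np.maximum(np.floor(uv.min(0)-15),0).astype(int);b=np.minimum(np.ceil(uv.max(0)+15),[512,384]).astype(int)
    roi=(a[0],a[1],b[0]-a[0],b[1]-a[1]);L=labels(im)
    v=[(pr,L,roi)];p,f=fit(objs,p0,v,labs=labs,step=step)
    rn=render(objs,p,pr,0,roi);x,y,w,h=roi
    c=cv2.resize(im[y:y+h,x:x+w],(w*S,h*S),interpolation=cv2.INTER_CUBIC)
    for l in labs:
        k,_=cv2.findContours((rn==l).astype(np.uint8),cv2.RETR_EXTERNAL,cv2.CHAIN_APPROX_NONE);cv2.drawContours(c,k,-1,(0,0,255) if l!=2 else (255,0,255),1)
    s=min(780/c.shape[1],580/c.shape[0],1)
    cv2.imwrite(name,cv2.resize(c,None,fx=s,fy=s))
    return p,f
E
python3 - <<'E'
from vis import *
from bench import *
p=np.array([.5526,-.1496,.2735])
c=place(np.array([[0,-.03,0]]),p)[0]
movep([c[0],c[1],.30],frame(p[2],1)); hold(.2)
pos,R=np.array(read_tcp_pos()),np.array(read_orientation());im=capture('wrist')
np.savez('w1.npz',pos=pos,R=R);cv2.imwrite('pics/w1.png',im)
print(read_clock(),pos)
movep([.5426,.1996,.27],frame(.31,1)); hold(.2)
pos,R=np.array(read_tcp_pos()),np.array(read_orientation());im=capture('wrist')
np.savez('w2.npz',pos=pos,R=R);cv2.imwrite('pics/w2.png',im)
print(read_clock(),pos,read_contact_force())
E
```

```text
3.9583 [ 0.56051355 -0.17912802  0.29984862]
5.625 [0.54299301 0.19858444 0.27001106] [ 0.64542904  1.39532871 -0.24695983]
```

Run:
```python
from vis import *
i=camera_info('wrist')
d=np.load('w1.npz');print(wristfit(cv2.imread('pics/w1.png'),i,d['pos'],d['R'],rack_objs(),[.5526,-.1496,.2735],labels_rack,(1,2),'pics/wf1.png'))
d=np.load('w2.npz');print(wristfit(cv2.imread('pics/w2.png'),i,d['pos'],d['R'],[(box(-.025,.025,-.006,.006,.09,.132),1)],[.5426,.1996,.31],labels_fin,(1,),'pics/wf2.png'))
```

```text
(array([ 0.55113532, -0.14541328,  0.28282127]), np.float64(0.5487816031675627))
(array([0.54276425, 0.20008578, 0.30038761]), np.float64(0.06484641638225255))
```

View pics/wf1.png

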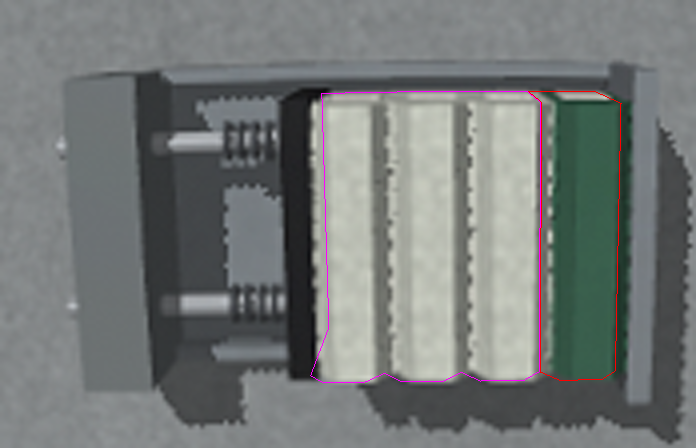

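View pics/wf2.png

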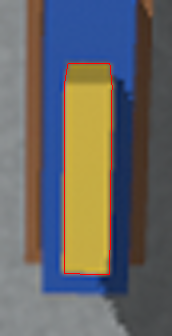

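View pics/w2.png

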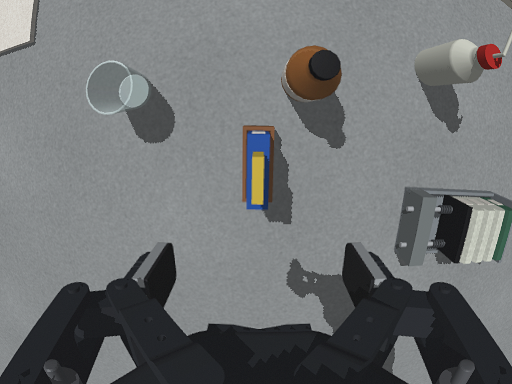

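Run:
```python
from vis import *
im=cv2.imread('pics/w1.png')
i=camera_info('wrist');d=np.load('w1.npz')
uv=projwrist(i,d['pos'],d['R'],place(np.vstack([case(-.079),case(-.001)]),[.5526,-.1496,.2735]))
a=uv.min(0)-8;b=uv.max(0)+8;print(a,b)
x0,y0=a.astype(int);x1,y1=b.astype(int)
s=800//(x1-x0);s=min(s,600//(y1-y0))
cv2.imwrite('pics/w1z.png',cv2.resize(im[y0:y1,x0:x1],None,fx=s,fy=s,interpolation=cv2.INTER_NEAREST));print(s,x0,y0)
```

```text
[217.80564714 120.41041472] [314.44707673 208.85944896]
6 217 120
```

View pics/w1z.png

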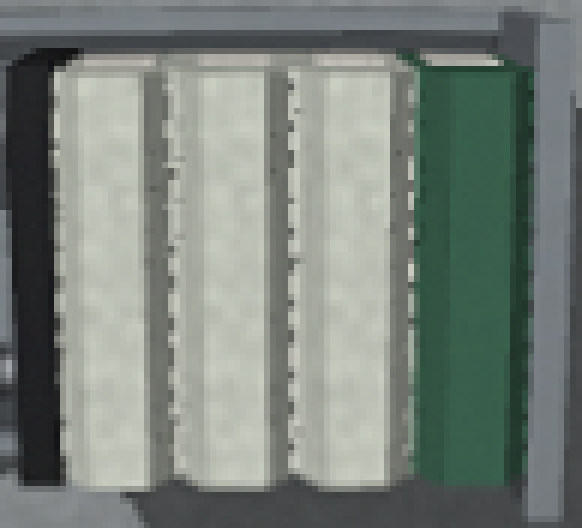

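Run:
```python
from vis import *
from scipy.optimize import least_squares
i=camera_info('wrist');d=np.load('w1.npz')
px=[];P=[]
def add(yc,tl,tr,bl,br):
    for q,(sx,sy) in zip((tl,tr,bl,br),((1,1),(1,-1),(-1,1),(-1,-1))):
        px.append(q);P.append([sx*.045,yc+sy*.007,.086])
add(-.079,(447,68),(517,68),(443,483),(512,485))
add(-.053,(327,68),(395,68),(325,488),(390,488))
add(-.027,(202,68),(270,68),(207,488),(277,488))
add(-.001,(77,70),(145,70),(87,488),(153,488))
px=np.array(px)/6+[217,120]-.5;P=np.array(P)
f=lambda p:(projwrist(i,d['pos'],d['R'],place(P,p))-px).ravel()
r=least_squares(f,[.5526,-.1496,.2735]);print(r.x,np.round(r.fun.reshape(-1,2),1).tolist())
f4=lambda p:(projwrist(i,d['pos'],d['R'],place(P,p[:3],p[3]))-px).ravel()
r=least_squares(f4,[.5526,-.1496,.2735,0]);print(r.x)
f=lambda p:(projwrist(i,d['pos'],d['R'],place(P,p))-px).ravel()[:16]
r=least_squares(f,[.5526,-.1496,.2735]);print(r.x)
```

```text
[ 0.55308402 -0.14945989  0.28212888] [[0.7, 0.4], [0.0, 0.5], [0.3, 0.0], [-0.6, -0.4], [-0.1, 0.3], [-0.2, 0.3], [0.3, -0.6], [0.1, -0.7], [-0.1, 0.5], [-0.2, 0.4], [0.2, -0.5], [-0.8, -0.6], [0.0, 0.5], [-0.2, 0.3], [0.4, -0.3], [0.0, -0.4]]
[ 0.55360039 -0.14923606  0.28214083  0.00321553]
[ 0.55292629 -0.14941321  0.28383541]
```

Run:
```python
from vis import *
from bench import *
F=frame(.3004,1)
move_linear([.5428,.2001,.16],rate=.1,frame=F)
move_linear([.5428,.2001,.119],rate=.05)
hold(.2);print(read_clock(),read_contact_force(),read_tcp_pos())
grab(60); hold(.2)
print(read_clock(),read_contact_force(),read_tcp_pos(),read_gripper_width())
im=capture('wrist');cv2.imwrite('pics/w3.png',im)
```

```text
8.0417 [ 0.50154009 -0.5529439  -0.23937224] [0.54293039 0.20015864 0.11927914]
9.0083 [0.36076037 0.00439711 0.43431774] [0.54280207 0.20010978 0.11901171] -0.0004830827552088446
```

View pics/w3.png

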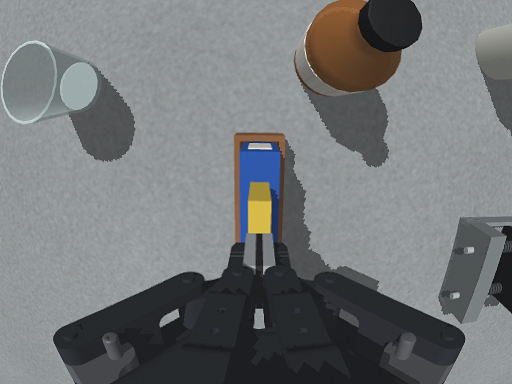

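Run:
```python
import cv2
from vis import *
from bench import *
im=cv2.imread('pics/w3.png');cv2.imwrite('pics/w3z.png',cv2.resize(im[130:340,190:330],None,fx=2.8,fy=2.8,interpolation=cv2.INTER_CUBIC))
s=capture('scene');cv2.imwrite('pics/s3.png',cv2.resize(s[130:290,230:400],None,fx=3.5,fy=3.5,interpolation=cv2.INTER_CUBIC))
hold(.3);print(read_gripper_width(),read_contact_force(),read_clock())
```

```text
-3.9204627970257973e-05 [ 0.89842287  0.13102213 -0.5046791 ] 9.4083
```

View pics/w3z.png

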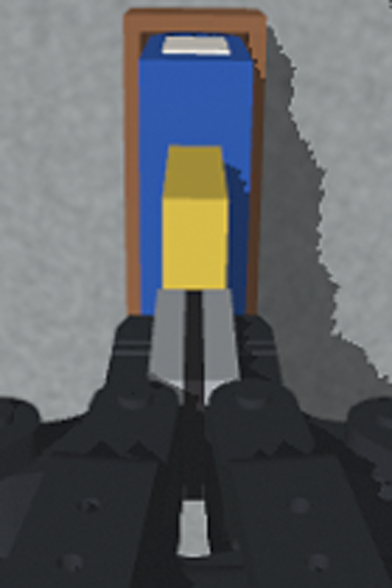

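View pics/s3.png

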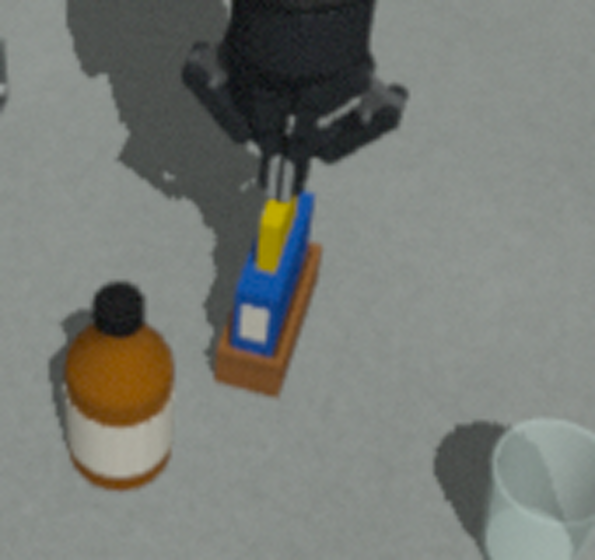

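Run:
```python
from vis import *
from bench import *
pos,R=np.array(read_tcp_pos()),np.array(read_orientation());print(pos,R.round(3))
i=camera_info('wrist')
im=cv2.imread('pics/w3.png')
pr=lambda P:projwrist(i,pos,R,P)
print('tcp, tip, grasp',pr(pos+np.array([[0,0,0],[0,0,-.022],[0,0,-.003],[.0105,.0034,-.022]])))
p=[.5428,.2001,.3004]
im=cv2.resize(im,None,fx=2,fy=2,interpolation=cv2.INTER_CUBIC)
for P,c in((box(-.025,.025,-.006,.006,.09,.132),(0,0,255)),(box(-.045,.045,-.013,.013,.037,.090),(0,255,0)),(box(-.052,.052,-.021,.021,0,.034),(255,255,0))):
    uv=pr(place(P,p));
    for a in range(8):
        for b in range(a):
            if bin(a^b).count('1')==1: cv2.line(im,tuple(((uv[a]+.5)*2).astype(int)),tuple(((uv[b]+.5)*2).astype(int)),c,1)
cv2.imwrite('pics/w3p.png',im[200:768,250:800])
```

```text
[0.54283003 0.20009758 0.11900839] [[-0.955  0.     0.296]
 [-0.296  0.    -0.955]
 [-0.    -1.    -0.   ]]
tcp, tip, grasp [[258.73975713 235.41983398]
 [258.77104685 221.86810468]
 [258.74444989 233.38864843]
 [258.55762945 205.80581008]]
```

View pics/w3p.png

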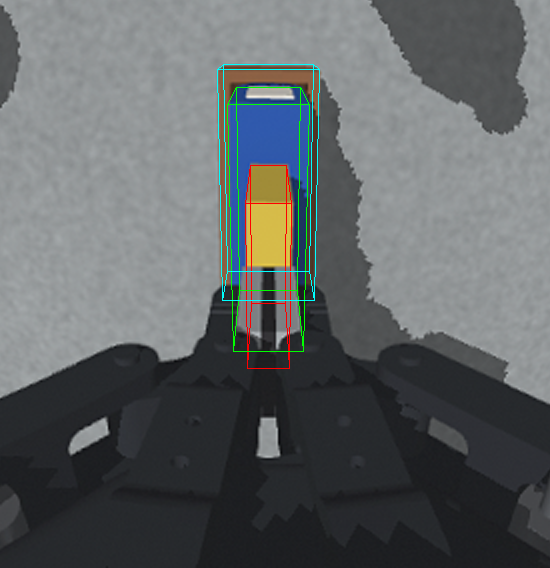

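Run:
```python
from vis import *
from bench import *
i=camera_info('wrist');I=np.eye(3)
for h,y in((.0425,.009),(.0425,-.013),(.0425,-.03),(0,.022),(0,0),(0,-.02),(0,-.03)):
    print(h,y,projwrist(i,np.zeros(3),I,np.array([[-.011,y,h],[-.011,y,-h],[.011,y,h]])).round(0).tolist())
im=cv2.imread('pics/w2.png');cv2.imwrite('pics/w2z.png',cv2.resize(im[220:384,100:420],None,fx=2.5,fy=2.5,interpolation=cv2.INTER_CUBIC))
```

```text
0.0425 0.009 [[328.0, 212.0], [189.0, 212.0], [326.0, 245.0]]
0.0425 -0.013 [[337.0, 226.0], [180.0, 226.0], [333.0, 261.0]]
0.0425 -0.03 [[345.0, 238.0], [172.0, 238.0], [340.0, 277.0]]
0 0.022 [[259.0, 206.0], [259.0, 206.0], [259.0, 237.0]]
0 0 [[259.0, 218.0], [259.0, 218.0], [259.0, 252.0]]
0 -0.02 [[259.0, 231.0], [259.0, 231.0], [259.0, 269.0]]
0 -0.03 [[259.0, 240.0], [259.0, 240.0], [259.0, 279.0]]
```

View pics/w2z.png

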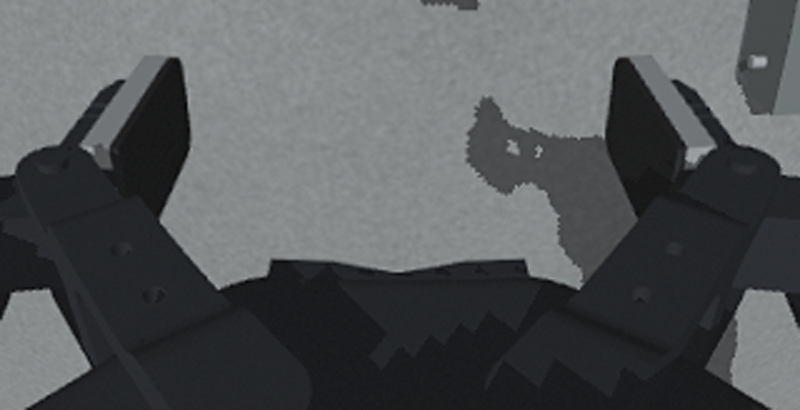

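Run:
```python
from vis import *
from bench import *
i=camera_info('scene');p=np.array(read_tcp_pos())
for dz in(-.022,-.003,0,.013,.022,.03): print(dz,projpin(i,(p+[0,0,dz])[None]+np.array([[.0105,.003,0],[-.0105,-.003,0]])).round(1).tolist())
print('fin top corners',projpin(i,place(box(-.025,.025,-.006,.006,.132,.132),[.5428,.2001,.3004])).round(0).tolist())
im=capture('top');cv2.imwrite('pics/t3.png',cv2.resize(im[190:290,150:280],None,fx=6,fy=6,interpolation=cv2.INTER_CUBIC))
im=capture('scene');cv2.imwrite('pics/s4.png',cv2.resize(im[150:230,270:350],None,fx=7,fy=7,interpolation=cv2.INTER_NEAREST))
```

```text
-0.022 [[307.4, 200.3], [310.1, 193.0]]
-0.003 [[308.0, 194.5], [310.8, 187.1]]
0 [[308.1, 193.6], [310.9, 186.2]]
0.013 [[308.5, 189.5], [311.3, 182.1]]
0.022 [[308.8, 186.6], [311.7, 179.2]]
0.03 [[309.1, 184.1], [312.0, 176.6]]
fin top corners [[310.0, 177.0], [310.0, 177.0], [316.0, 178.0], [316.0, 178.0], [304.0, 194.0], [304.0, 194.0], [310.0, 195.0], [310.0, 195.0]]
```

View pics/s4.png

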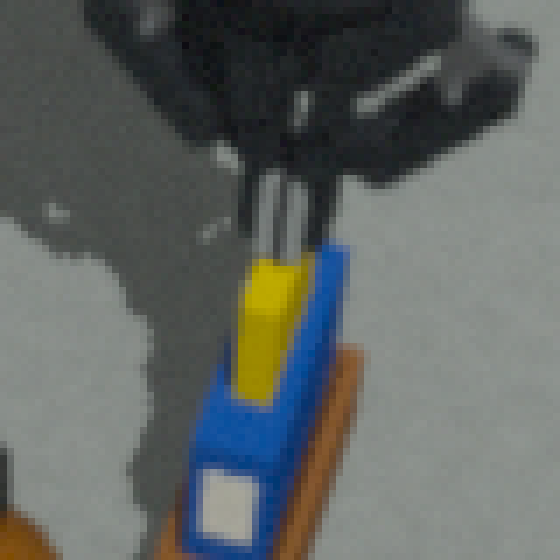

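Run:
```python
from vis import *
from bench import *
open_jaws(); hold(.1)
print(move_linear([.5428,.2001,.078],rate=.06,contact_N=6))
hold(.15);print(read_clock(),read_contact_force(),read_tcp_pos(),read_gripper_width())
im=capture('wrist');cv2.imwrite('pics/w5.png',im)
im=capture('scene');cv2.imwrite('pics/s5.png',cv2.resize(im[140:230,260:360],None,fx=6,fy=6,interpolation=cv2.INTER_NEAREST))
```

```text
False
11.375 [ 1.12572256 -0.62385154  0.12577612] [0.54305016 0.20020373 0.07840247] 0.9980443119125837
```

View pics/w5.png

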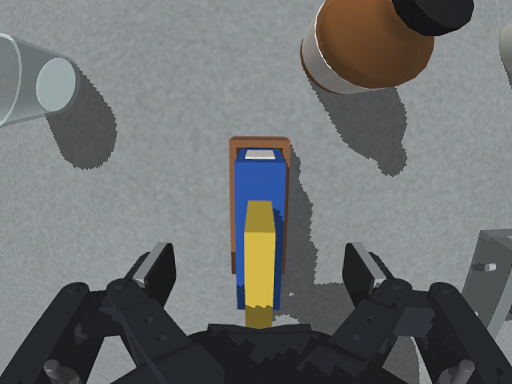

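View pics/s5.png

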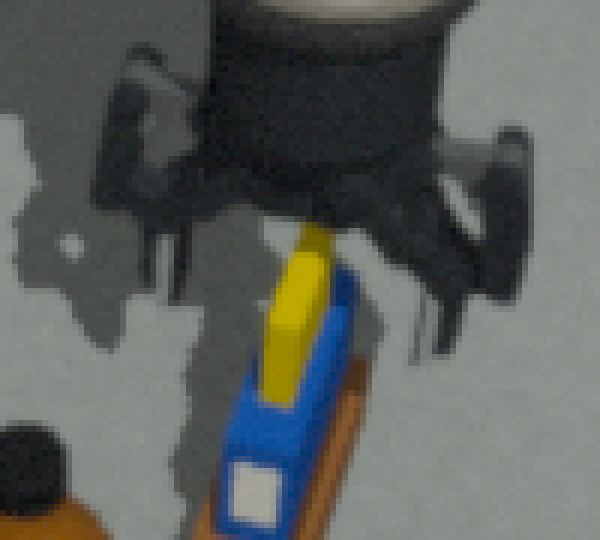

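Run:
```python
from vis import *
from bench import *
grab(60); hold(.2)
print(read_clock(),read_contact_force(),read_tcp_pos(),read_gripper_width())
if read_gripper_width()>.05:
    p=np.array(read_tcp_pos())
    move_linear(p+[0,0,.01],rate=.03); hold(.1);print(read_contact_force())
    move_linear(p+[0,0,.13],rate=.12); hold(.3);print(read_contact_force(),read_tcp_pos(),read_gripper_width(),read_clock())
im=capture('wrist');cv2.imwrite('pics/w6.png',im)
im=capture('scene');cv2.imwrite('pics/s6.png',cv2.resize(im[90:250,230:390],None,fx=3.7,fy=3.7,interpolation=cv2.INTER_CUBIC))
```

```text
12.3333 [0.35233614 0.40199784 2.70432966] [0.54288769 0.20015063 0.07808695] 0.13423834058294884
[-0.68561449 -0.52103366 -1.51972626]
[-0.34219112 -0.02554235 -1.48880823] [0.54276337 0.20012698 0.20771688] 0.1331586250544667 14.3667
```

View pics/s6.png

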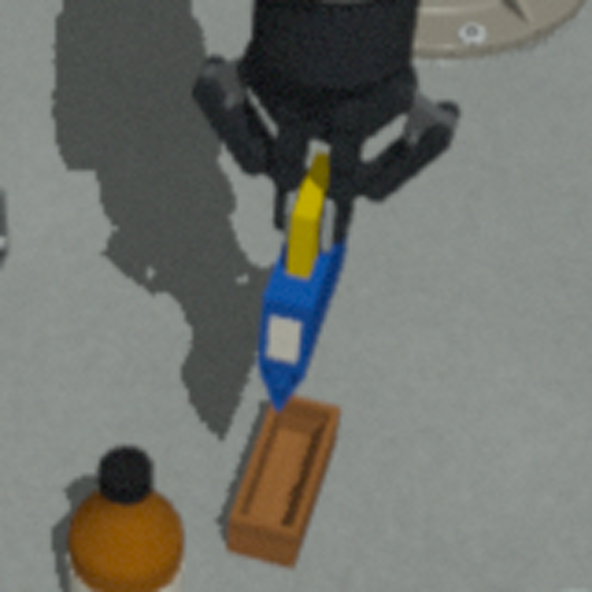

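View pics/w6.png

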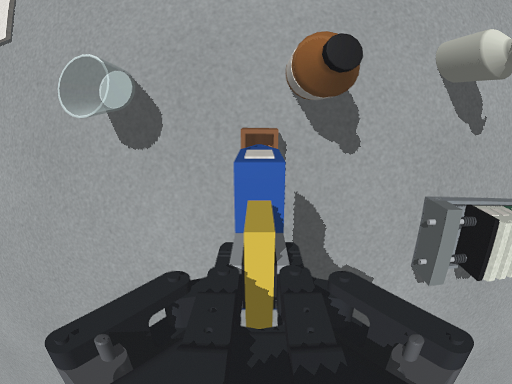

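```bash
cat > ins.py <<'E'
from vis import *
from bench import *
RK=[.5530,-.1494,.2822]
ZO=.0731
ey=np.array([-np.sin(RK[2]),np.cos(RK[2]),0]);ex=np.array([np.cos(RK[2]),np.sin(RK[2]),0])
def tcp(yr,zu,xr=0.): # rack y of case centre, underside height
    q=place(np.array([[xr,yr,0]]),RK)[0]; q[2]=zu+ZO; return q
def st():
    f=np.array(read_contact_force());p=np.array(read_tcp_pos());d=p-[RK[0],RK[1],0]
    return 't%.2f yr%.2f xr%.2f zu%.2f Fx%.1f Fy%.1f Fz%.1f'%(read_clock(),1e3*(d@ey),1e3*(d@ex),1e3*(p[2]-ZO),f@ex,f@ey,f[2])
E
python3 - <<'E'
from ins import *
move_linear(tcp(-.0635,.125),rate=.17,frame=frame(RK[2],1)); hold(.1)
move_linear(tcp(-.0635,.092),rate=.08); hold(.3)
print(st(),read_moment())
im=capture('scene');cv2.imwrite('pics/s7.png',cv2.resize(im[90:210,120:250],None,fx=5,fy=5,interpolation=cv2.INTER_CUBIC))
im=capture('wrist');cv2.imwrite('pics/w7.png',cv2.resize(im[80:330,130:400],None,fx=2.3,fy=2.3,interpolation=cv2.INTER_CUBIC))
E
```

```text
t18.00 yr-63.61 xr0.19 zu92.37 Fx-0.2 Fy-0.5 Fz-0.6 [0.00038731 0.02030235 0.03057898]
```

View pics/s7.png

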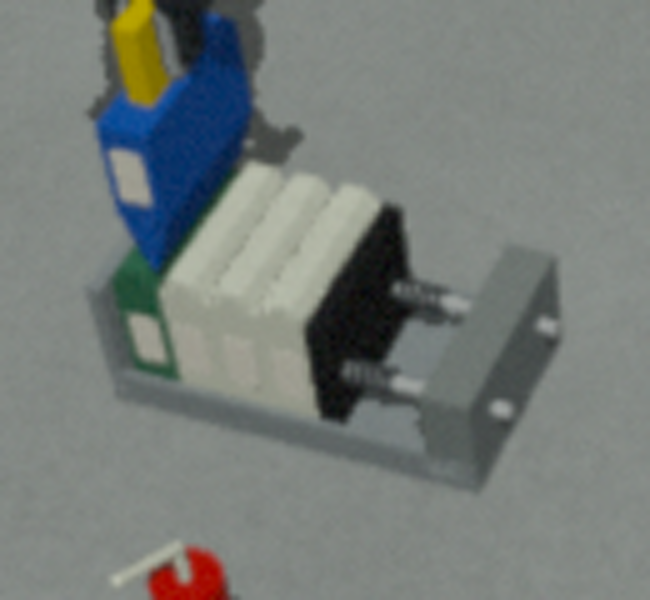

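View pics/w7.png

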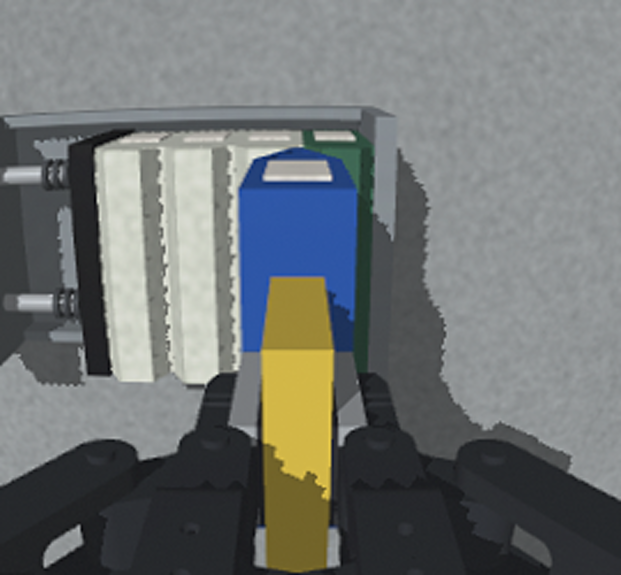

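Run:
```python
from ins import *
for zu in (.086,.082,.079,.077,.075,.073,.071):
    yr=-.0635+max(0,.076-zu)*.36
    c=move_linear(tcp(yr,zu),rate=.02,contact_N=10); print(c,st())
    if c: break
```

```text
False t18.55 yr-63.45 xr-0.03 zu85.82 Fx-0.2 Fy-0.1 Fz-2.3
False t18.90 yr-63.59 xr-0.05 zu81.91 Fx-0.4 Fy-0.2 Fz-0.9
False t19.20 yr-64.14 xr0.08 zu79.17 Fx0.8 Fy-5.4 Fz0.5
False t19.45 yr-64.01 xr0.11 zu77.16 Fx1.3 Fy-4.6 Fz0.4
False t19.70 yr-63.46 xr0.00 zu75.07 Fx0.6 Fy-5.0 Fz-1.1
False t19.96 yr-62.69 xr-0.05 zu72.99 Fx0.3 Fy-4.6 Fz-0.5
False t20.22 yr-61.97 xr-0.03 zu71.01 Fx0.9 Fy-5.1 Fz-1.1
```

Run:
```python
from ins import *
for zu in (.065,.059,.053,.047,.043,.038):
    yr=min(-.0635+(.076-zu)*.36,-.0519)
    c=move_linear(tcp(yr,zu),rate=.025,contact_N=12); print(c,st())
    if c: break
im=capture('scene');cv2.imwrite('pics/s8.png',cv2.resize(im[90:210,120:250],None,fx=5,fy=5,interpolation=cv2.INTER_CUBIC))
```

```text
False t20.62 yr-59.77 xr-0.09 zu64.95 Fx0.5 Fy-4.8 Fz-0.2
False t21.03 yr-57.62 xr-0.06 zu58.96 Fx-0.7 Fy-5.0 Fz-1.5
False t21.44 yr-55.52 xr-0.07 zu53.00 Fx0.4 Fy-5.8 Fz-0.4
False t21.85 yr-53.45 xr-0.02 zu47.05 Fx0.1 Fy-6.4 Fz-1.1
False t22.17 yr-52.22 xr-0.04 zu42.96 Fx0.7 Fy-5.5 Fz-1.4
False t22.52 yr-52.21 xr-0.18 zu37.78 Fx0.6 Fy-7.3 Fz-3.5
```

View pics/s8.png

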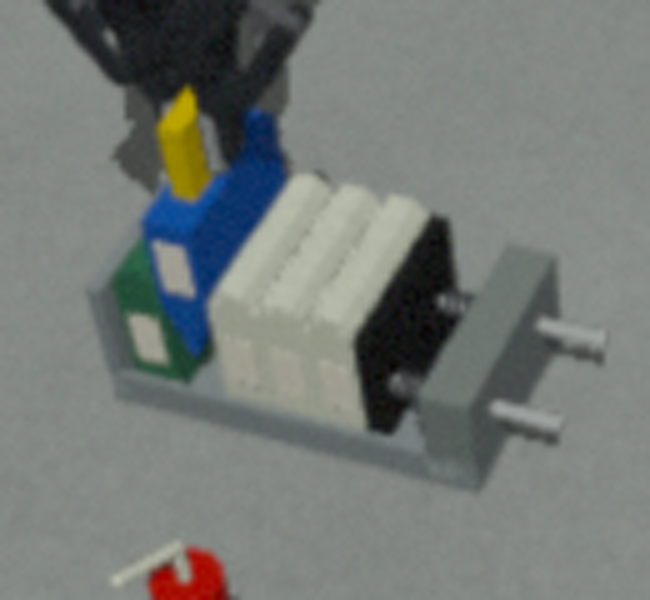

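Run:
```python
from ins import *
for zu in (.028,.018,.011):
    c=move_linear(tcp(-.0521,zu),rate=.025,contact_N=10); print(c,st())
    if c: break
hold(.2);print(st())
c=move_linear(tcp(-.0521,.0085),rate=.008,contact_N=5); print(c,st())
```

```text
False t23.12 yr-52.29 xr-0.35 zu27.67 Fx-0.7 Fy-4.6 Fz-3.1
False t23.67 yr-52.28 xr-0.34 zu17.46 Fx-0.0 Fy-5.7 Fz-2.8
False t24.10 yr-52.30 xr-0.31 zu10.45 Fx0.7 Fy-6.8 Fz-3.5
t24.30 yr-52.33 xr-0.29 zu10.52 Fx0.9 Fy-5.8 Fz-3.5
False t24.76 yr-52.31 xr-0.23 zu8.06 Fx0.8 Fy-6.6 Fz-2.2
```

Run:
```python
from ins import *
for y in (-.0524,-.0528,-.0531):
    move_linear(tcp(y,.0082),rate=.005); hold(.1); print(st(),read_moment().round(2))
```

```text
t25.11 yr-52.40 xr-0.18 zu7.81 Fx-0.2 Fy-5.8 Fz-1.5 [-1.36 -0.42  0.07]
t25.46 yr-52.54 xr-0.20 zu7.90 Fx-0.5 Fy-2.9 Fz-3.7 [-0.79 -0.17  0.06]
t25.81 yr-52.65 xr-0.15 zu8.02 Fx0.1 Fy-0.4 Fz-3.7 [0.01 0.16 0.02]
```

Run:
```python
from ins import *
def fz(n=4):
    v=[]
    for _ in range(n): hold(.02); v.append(read_contact_force()[2])
    return np.mean(v)
print('base',fz(6))
zu=.0080
while zu>.0035:
    zu-=.0004
    c=move_linear(tcp(-.0531,zu),rate=.004,contact_N=4); f=fz()
    print(c,'%.2f cmd%.2f'%(f,zu*1e3),st())
    if f>1.5: break
    if read_clock()>40: break
```

```text
base -4.345778323726241
True -0.25 cmd7.60 t26.18 yr-52.66 xr-0.37 zu7.21 Fx1.2 Fy-1.6 Fz-1.0
True 0.23 cmd7.20 t26.57 yr-52.63 xr-0.47 zu6.61 Fx1.6 Fy-1.2 Fz0.5
False -0.40 cmd6.80 t26.98 yr-52.74 xr-0.33 zu6.53 Fx-0.8 Fy1.8 Fz-1.0
False -0.79 cmd6.40 t27.30 yr-52.76 xr-0.13 zu6.23 Fx-1.8 Fy4.4 Fz-1.0
False 2.25 cmd6.00 t27.62 yr-52.83 xr-0.06 zu6.09 Fx-3.1 Fy5.3 Fz2.4
```

Run:
```python
from ins import *
def rd(n=4):
    v=[]
    for _ in range(n): hold(.02); v.append(read_contact_force())
    return np.mean(v,0)
p0=np.array(read_tcp_pos());d=p0-[RK[0],RK[1],0]
zu=.0060; y=-.0528
move_linear(tcp(y,zu),rate=.003); f=rd(); print(f[2],f@ey,st())
for k in range(12):
    if f[2]>6.5: break
    zu-=.00012
    move_linear(tcp(y,zu),rate=.003); f=rd(); print('%.2f fy%.2f cmd%.2f'%(f[2],f@ey,zu*1e3),st())
open('z.txt','w').write(str(zu))
```

```text
3.1308271054953902 4.2087624923456675 t27.93 yr-52.81 xr-0.00 zu6.11 Fx-3.5 Fy4.9 Fz3.4
4.71 fy5.16 cmd5.88 t28.25 yr-52.85 xr-0.01 zu6.09 Fx-4.4 Fy4.9 Fz4.4
6.11 fy4.63 cmd5.76 t28.57 yr-52.79 xr0.06 zu6.06 Fx-4.0 Fy5.1 Fz6.3
7.56 fy5.29 cmd5.64 t28.88 yr-52.81 xr0.07 zu6.03 Fx-4.1 Fy4.9 Fz7.5
```

Run:
```python
from ins import *
def rd(n=4):
    v=[]
    for _ in range(n): hold(.02); v.append(read_contact_force())
    return np.mean(v,0)
zu=float(open('z.txt').read()); y=-.0528;f=rd()
for y in (-.0526,-.0524):
    move_linear(tcp(y,zu),rate=.003); f=rd(); print('%.2f fy%.2f'%(f[2],f@ey),st())
    if f@ey<1.5: break
for k in range(8):
    if f[2]>10.3: break
    zu-=.0001
    move_linear(tcp(y,zu),rate=.003); f=rd(); print('%.2f fy%.2f cmd%.2f'%(f[2],f@ey,zu*1e3),st())
for k in range(8): print('hold',rd(4)[2].round(2),round(read_clock(),2))
open('z.txt','w').write(str((zu,y)))
```

```text
6.67 fy4.62 t29.27 yr-52.79 xr0.10 zu6.06 Fx-4.1 Fy3.8 Fz6.1
5.84 fy3.28 t29.58 yr-52.78 xr0.14 zu6.07 Fx-3.3 Fy3.2 Fz6.5
6.46 fy3.92 cmd5.54 t29.90 yr-52.73 xr0.16 zu6.03 Fx-3.3 Fy3.8 Fz6.0
8.37 fy3.69 cmd5.44 t30.22 yr-52.76 xr0.19 zu5.99 Fx-4.8 Fy3.7 Fz8.0
9.04 fy4.47 cmd5.34 t30.53 yr-52.76 xr0.25 zu5.98 Fx-5.3 Fy5.0 Fz10.0
11.08 fy4.36 cmd5.24 t30.85 yr-52.75 xr0.28 zu5.98 Fx-4.7 Fy3.8 Fz11.3
hold 11.38 30.92
hold 11.19 30.98
hold 10.75 31.05
hold 11.04 31.12
hold 11.46 31.18
hold 10.95 31.25
hold 10.85 31.32
hold 10.78 31.38
```

Run:
```python
from ins import *
im=capture('scene');cv2.imwrite('pics/s9.png',cv2.resize(im[90:210,120:250],None,fx=5,fy=5,interpolation=cv2.INTER_CUBIC))
print(st())
```

```text
t31.43 yr-52.78 xr0.27 zu5.98 Fx-4.9 Fy4.6 Fz10.7
```

View pics/s9.png

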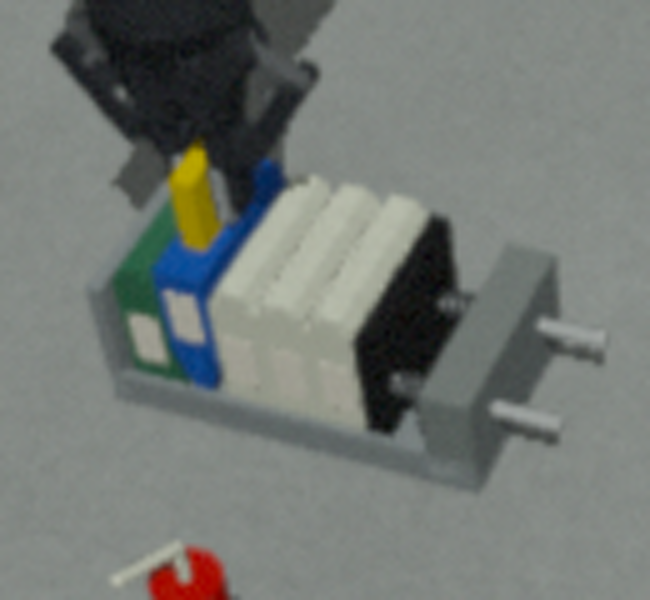

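Run:
```python
from ins import *
open_jaws(); hold(.2); print(st(),read_gripper_width())
p=np.array(read_tcp_pos())
print(move_linear(p+[0,0,.03],rate=.05,contact_N=8)); print(st())
p=np.array(read_tcp_pos());move_linear(p+[0,0,.17],rate=.15); hold(.3)
pos,R=np.array(read_tcp_pos()),np.array(read_orientation());im=capture('wrist');cv2.imwrite('pics/w10.png',cv2.resize(im[90:320,140:400],None,fx=2.5,fy=2.5,interpolation=cv2.INTER_CUBIC))
im=capture('scene');cv2.imwrite('pics/s10.png',cv2.resize(im[90:210,120:250],None,fx=5,fy=5,interpolation=cv2.INTER_CUBIC))
cv2.imwrite('pics/s10f.png',im);print(st())
```

```text
t32.34 yr-52.38 xr-0.01 zu5.23 Fx-0.7 Fy-0.5 Fz-0.5 1.0035112773602815
False
t33.09 yr-52.36 xr-0.11 zu35.16 Fx-0.5 Fy-0.4 Fz-0.3
t34.77 yr-52.35 xr-0.14 zu204.98 Fx0.4 Fy-0.1 Fz0.1
```

View pics/w10.png

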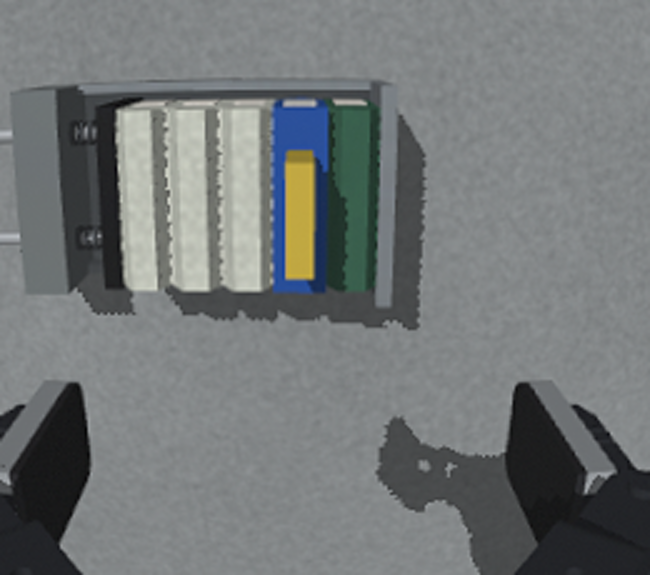

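View pics/s10.png

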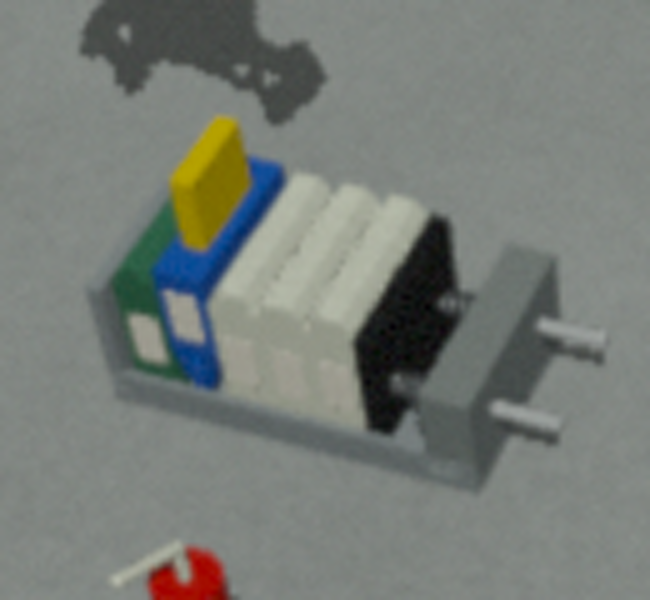

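View pics/s10f.png

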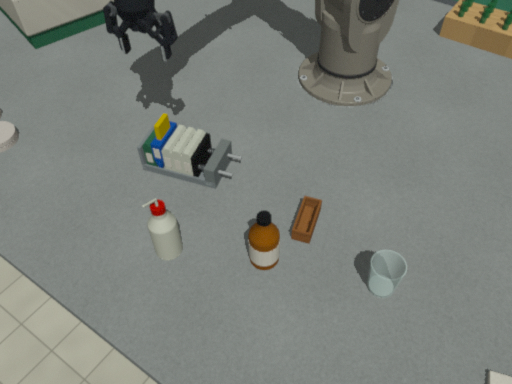

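Run:
```python
from ins import *
pos,R=np.array(read_tcp_pos()),np.array(read_orientation());im=capture('wrist')
i=camera_info('wrist');si=camera_info('scene')
c=place(np.array([[0,-.053,0]]),RK)[0]
sl=labels_fin(cv2.imread('pics/s10f.png'));wl=labels_fin(im)
vs=(lambda P:projpin(si,P),sl,(140,105,45,45));vw=(lambda P:projwrist(i,pos,R,P),wl,(220,100,80,120))
for zz in (.000,.003,.006,.009,.012):
    f=[(box(-.025,.025,-.006,.006,zz+.085,zz+.127),1)]
    print(zz,[ (a.round(4),round(b,3)) for a,b in (fit(f,[c[0],c[1],RK[2]],[v],labs=(1,),step=(.005,.005,.04)) for v in (vs,vw))])
```

```text
0.0 [(array([ 0.563 , -0.2077,  0.3349]), np.float64(0.09)), (array([ 0.5668, -0.1999,  0.2735]), np.float64(0.09))]
0.003 [(array([ 0.5648, -0.2052,  0.3337]), np.float64(0.094)), (array([ 0.5669, -0.1999,  0.2743]), np.float64(0.098))]
0.006 [(array([ 0.567 , -0.2024,  0.3267]), np.float64(0.096)), (array([ 0.5679, -0.1997,  0.2736]), np.float64(0.11))]
0.009 [(array([ 0.5695, -0.1997,  0.337 ]), np.float64(0.1)), (array([ 0.5686, -0.1997,  0.2867]), np.float64(0.12))]
0.012 [(array([ 0.5712, -0.1973,  0.326 ]), np.float64(0.105)), (array([ 0.5692, -0.1996,  0.2884]), np.float64(0.143))]
```

```bash
python3 -c "
from bench import *
print(read_clock());close_job()"
```

```text
34.825
the job is handed in; nothing more can be done
```

The blue case is filed in the rack directly next to the green case, on the sprung plate's side, and the job was handed in at 34.8 s of the 64 s allowed.

**First grasp missed.** I closed the jaws just above the fin, without touching it. The scene and wrist pictures both put the fingertips about 44 mm farther back along the tool than the description says. I allowed for that, and the second grasp held the fin.

**Insertion.** The green case was first from the end wall. I put the blue case's lower edge into the seam and shifted it toward the plate as it went down, against about 5–7 N from the spring. I then eased it back until that sideways load was gone.

**Floor and settling.** I felt the floor at about 6 mm, where the rack floor should be: the height stopped changing while the push kept rising. I leaned on it with about 11 N for just over half a second. The highest push I read was 11.5 N. During the lean there was also about 4–5 N sideways against the green case, which I did not fully remove.

**Last checks.**
- After I let go and backed off, the forces read near zero.
- The last pictures show the row from the wall as green, blue, then the three white cases. All stand upright with no gaps, and the beaker and both bottles look undisturbed.
- The fits of the fin from the two cameras agree on its position only when the case is 6–9 mm up, which fits it being on the floor. Either camera alone would fit slightly better with the case lower, so this is only a weak check on height.
- The two fits also differ by about 3° in the case's turn (0.33 against 0.27 rad, with the rack at 0.28). I put that down to the scene camera's coarse pixels.

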